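# Carry a tote of castings level to the bench scale

### The arm

A 6-joint arm with a two-finger parallel gripper is mounted at the origin on a cart in front of the work surface, level with it; the furniture and walls round the work are solid. World frame = base frame: x ahead of the robot, y to its left, z up, the work surface at z = 0. Lengths are in m, angles in rad, forces in N, time in s.
With the tool pointing down it reaches from about 0.35 to 0.85 m from the base axis. Payload 8.1 kg.
Tool frame: the origin (TCP) lies midway between the tips of the shut fingers; the grasp point (between the pads) lies 19 mm behind it; z points along the fingers, y is the direction in which the jaws open and shut (so a half turn about z gives the same grasp; the last joint's range is limited). The gripper opens to 93 mm and grips with 3 to 60 N. Pads are 15 mm wide; open, the fingers measure 128 mm over their backs; the gripper's body (75 mm by 188 mm) begins 65 mm behind the grasp point.
Start: joints at [1.166, 0.13, 1.488, -0, 1.523, -0.085], TCP at [0.189, 0.57, 0.219] pointing down, gripper open.
Joint ranges: [-2.96, 2.96], [-0.89, 2.26], [0.02, 2.5], [-1.34, 4.48], [0, 2.73], [-2.66, 2.66]. Speed limits (rad/s): [2.39, 2.39, 2.79, 3.14, 3.14, 3.14].

### API

Orientations are given as a rotation vector (axis times angle).
In Python, from plant import robot gives the robot as it stands. The module is installed in compiled form; this text tells all that it offers.
- The arm moves only by the shell command python3 -m pendant 'ROWS' [FORCE]. ROWS is JSON, a list of rows, each an object with "translation": the shift along the tool's x, y, z in mm, a list of three; "twist": the turn, a rotation vector about the tool's x, y, z in rad, a list of three; "grip": the opening, from -1 (shut) to 1 (fully open). A call has exactly 10 rows; each row shifts and turns the pose as measured when the row begins, along the tool's axes as they then stand; what a row does not reach is not made up. A row lasts 1/10 s, in which the tool goes at most 50 mm and 8.59 degrees, less where a joint would pass 70% of its speed; a pose out of reach is approached as far as the arm can. A call is refused whole if a number of a shift passes 50 or a number of a turn 0.15, either way. A call with a gripper value outside its range is refused whole. The fingers move at their own pace and stop on an object; FORCE is the grip in N (left out, the last holds). Time passes only in rows, so rows that do not move let the fingers close, or fill a call up. It gives the time, the measured TCP pose, the force and the opening at its end, in the units of the state.
- robot.read_state(): the state, without advancing time (a new reading comes with each control period).
- robot.read_camera(name): name is "scene" or "side" or "wrist"; returns (picture, depth): 384x512x3 uint8, red, green, blue; 384x512 float32, m along the optical axis (not along the pixel's ray), 0 where there is no reading.
- robot.camera_info(name): a dict with "vertical_fov" (degrees; the focal length in pixels is half the picture's height over the tangent of half this angle, whatever the lens; pixels are square), "cx", "cy" (the principal point, pixels), "cam_to_world" (4x4, takes a point from camera to world coordinates). Camera axes: x right, y up, looking along -z (the intrinsics and any distortion apply to the point x, -y, -z); pixel columns grow to the right and rows downward; lengths in m; the calibration is good to about 2 mm. The wrist camera is an equidistant fisheye: a pixel r from the principal point sees the ray r / f radians off the axis. A picture is of the moment at which its call begins: read the wrist's pose just before it. camera_info takes no time and is no camera call; for the wrist camera it gives the pose at the moment of the call.
- robot.close_job(): hands the job in, once; it reports no verdict.
The state is a dict: "t": time; "q": joint angles; "dq": joint speeds; "joint_torque": joint torques, N m; "tool_pos": TCP position; "orientation": TCP orientation; "force": force on the tool from outside, world axes, zero at the start; "wrist_torque": the same for the moment, N m; "opening": finger opening in m.
Only numpy, scipy, OpenCV 4.12 (cv2) and the standard library are available. Lean on these libraries where they do the work, as an engineer would, in place of code of your own. Each camera call takes 0.05 s, during which the arm holds its last target. There are 200 camera calls.

### The job

Carry the open wooden tote by its grip bar to the bench scale, keeping it level so that the loose egg and cup castings stay inside and the cup stays standing. Set it down gently, centred and square on the steel pan (either way round), and let go. Leave the amber jar and the clear mixing cup where they stand.

Things in the scene. Friction and masses are not known exactly. Their poses are not given: they have to be found in the camera images.
- tote: loose open wooden tote, about 0.35 kg empty (0.6 kg with its castings): a shallow tray 150 mm along its x and 190 mm along its y, floor 8 mm thick, rim 36 to 40 mm above the underside; an end board 56 mm wide and 9 mm thick rises to 140 mm at each y end, and a flat-sided grip bar joins them along y. Origin: centre of the underside; z up. Starts on the bench, left or right of the robot's middle, turned up to 0.5 rad.
- tote_grip (a point): centre of the tote's grip bar, 125 mm above the tote's underside. The bar is 16 mm wide (tote's x), 22 mm high and 170 mm long (tote's y); the space under it, down to the castings, is at least 30 mm. Axes as the tote's.
- tote_floor (a point): centre of the tote's inner floor, 8 mm above its underside; the inside is 134 mm along x, 172 mm along y. Axes as the tote's.
- egg: loose hard cream egg casting, 61 mm across, 63 mm high, 0.12 kg, standing free in one end of the tote; it can roll. Origin: centre of its underside.
- egg_center (a point): middle of the egg.
- cup: loose cream cup casting standing upside down (domed closed end up), 70 mm across, 75 mm high, 0.11 kg, in the other end of the tote. Origin: centre of its underside; z up.
- cup_center (a point): middle of the cup, 37 mm above its underside.
- scale: bench scale, fixed: grey housing, low dark console on its -x side (x from -80 to -122 mm, top below 42 mm), flat steel pan 176 mm along x and 222 mm along y on top. It does not move or sink. Origin: on the bench under the pan's centre. Starts on the other side from the tote, turned up to 0.3 rad.
- pan (a point): centre of the pan's flat top face, 58 mm above the bench; x and y along the pan's short and long sides.
- jar: loose amber jar with a screw cap, 58 mm across, 99 mm high, on the bench between tote and scale, towards the back. Origin: centre of the underside.
- mix_cup: loose clear mixing cup, 74 mm across, 86 mm high, on the bench between tote and scale, nearer the robot. Origin: centre of the underside.
Mind the look-alikes: they are no part of the job. Leave any blue, green or red look-alike of the cup alone.

How it is judged:
By the outcome, as a careful person would: the job done as asked, in the order asked, and still so for the second after the job is handed in, with the robot touching nothing.
It also fails if it takes over 45 s, if anything falls off the work surface, if the arm or the gripper's body presses on something with over 40 N, if the wrist force passes 120 N, or if a joint passes its speed limit or range.

## Working session

There is one attempt and no reset: what is moved stays moved. The work goes in short steps, Python scripts to look and compute and a shell command to move; the robot and the scene stay as the last step left them, time stands still between calls to the robot, and variables do not carry over. Pictures are saved under pics/ and viewed, about 8 in all and at most 12, crops included, and the job is handed in when it is done.

```bash
mkdir -p pics
cat > h.py <<'E'
import numpy as np, cv2
from plant import robot
from scipy.spatial.transform import Rotation as R
def cloud(name):
    info=robot.camera_info(name); img,d=robot.read_camera(name)
    h,w=d.shape; f=h/2/np.tan(np.radians(info["vertical_fov"])/2)
    u,v=np.meshgrid(np.arange(w),np.arange(h)); x=(u-info["cx"])/f; y=(v-info["cy"])/f
    if name=="wrist":
        r=np.hypot(x,y)+1e-9; k=np.tan(np.minimum(r,1.4))/r; x=x*k;y=y*k
    P=np.stack([x*d,-y*d,-d,np.ones_like(d)],-1)@np.array(info["cam_to_world"]).T
    P=P[...,:3]; P[d<=0]=np.nan
    return img,d,P
def save(img,n): cv2.imwrite("pics/"+n,cv2.cvtColor(img,cv2.COLOR_RGB2BGR))
E
python3 - <<'E'
from h import *
for n in("scene","side"):
    img,d,P=cloud(n); np.savez(n+".npz",img=img,d=d,P=P)
    print(n,{k:np.round(v,3) for k,v in robot.camera_info(n).items()})
    save(img,n+"1.png")
    # z map of top view
print(robot.read_state())
E
```

```text
scene {'vertical_fov': np.float64(52.051), 'cx': np.float64(249.612), 'cy': np.float64(191.155), 'cam_to_world': array([[ 0.538,  0.651, -0.535, -0.132],
       [-0.843,  0.424, -0.331, -0.419],
       [ 0.011,  0.629,  0.777,  1.013],
       [ 0.   ,  0.   ,  0.   ,  1.   ]])}
side {'vertical_fov': np.float64(49.962), 'cx': np.float64(253.915), 'cy': np.float64(191.834), 'cam_to_world': array([[ 0.975,  0.088, -0.206,  0.241],
       [-0.224,  0.352, -0.909, -1.024],
       [-0.007,  0.932,  0.363,  0.528],
       [ 0.   ,  0.   ,  0.   ,  1.   ]])}
{'t': 0.1, 'q': array([ 1.16560969e+00,  1.31072032e-01,  1.48913119e+00, -2.15967936e-05,
        1.52298074e+00, -8.54049425e-02]), 'dq': array([-0.00087957, -0.00135091, -0.00482341, -0.00041892, -0.00023908,
        0.00059223]), 'joint_torque': array([ 6.15537720e-04, -5.61342716e+01, -4.93094480e+01,  7.70336506e-02,
        2.91993778e-02, -5.52738049e-05]), 'tool_pos': array([0.18841178, 0.56913558, 0.21772199]), 'orientation': array([-5.00114398e-01, -3.10115908e+00,  2.43273596e-03]), 'force': array([ 0.71441168,  0.34976525, -0.14014437]), 'wrist_torque': array([-0.03403668,  0.01242857, -0.04259966]), 'opening': 0.09288711870721193}
```

View pics/scene1.png

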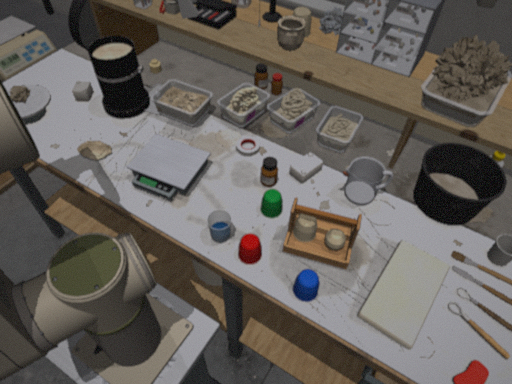

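View pics/side1.png

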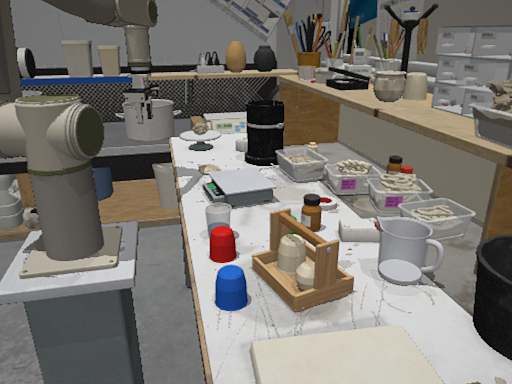

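The scene picture shows the tote at (322,235), the scale at (168,163), the jar at (269,171) and the mixing cup at (219,226). The look-alikes are red (250,247), green (272,203) and blue (306,284). The side picture agrees, with the tote at (302,265). Nothing else in view has a grip bar. The cream cup at (305,228) and egg at (337,238) are both in the tote.

Run:
```python
from h import *
S={n:np.load(n+".npz") for n in("scene","side")}
def at(n,u,v,r=2): return np.round(np.nanmedian(S[n]["P"][v-r:v+r+1,u-r:u+r+1].reshape(-1,3),0),3)
for l,n,u,v in[("tote","scene",322,235),("pan","scene",170,160),("jar","scene",269,160),("mix","scene",219,218),("red","scene",250,240),("green","scene",272,196),("blue","scene",306,275),("cup","scene",305,225),("egg","scene",337,238)]: print(l,at(n,u,v))
def rect(pts):
    (c,s,a)=cv2.minAreaRect(pts[:,:2].astype(np.float32)); return np.round(c,4),np.round(s,4),round(a,1),len(pts)
t=at("scene",322,235); p=at("scene",170,160)
for n in S:
    P=S[n]["P"].reshape(-1,3); hsv=cv2.cvtColor(S[n]["img"],cv2.COLOR_RGB2HSV).reshape(-1,3).astype(int)
    near=np.hypot(*(P[:,:2]-t[:2]).T)<.15
    for lo,hi in((.118,.15),(.128,.15),(.03,.045)):
        m=near&(P[:,2]>lo)&(P[:,2]<hi)&(hsv[:,1]>90)&(hsv[:,0]<22); print(n,"tote",lo,rect(P[m]),np.round(np.percentile(P[m,2],[5,50,95]),4))
    m=(np.hypot(*(P[:,:2]-p[:2]).T)<.17)&(P[:,2]>.052)&(P[:,2]<.064)&(hsv[:,1]<60)
    print(n,"pan",rect(P[m]),np.median(P[m,2]))
    m=(np.hypot(*(P[:,:2]-p[:2]).T)<.2)&(P[:,2]>.015)&(P[:,2]<.045); print("console-ish mean",P[m].mean(0))
a=S["scene"]["img"][190:280,270:380]; save(cv2.resize(a,None,fx=6,fy=6,interpolation=cv2.INTER_CUBIC),"crop.png")
```

```text
tote [ 0.536 -0.266  0.007]
pan [0.495 0.283 0.057]
jar [ 0.64  -0.012  0.099]
mix [0.396 0.014 0.047]
red [ 0.367 -0.114  0.075]
green [ 0.536 -0.085  0.074]
blue [ 0.356 -0.295  0.075]
cup [ 0.492 -0.221  0.081]
egg [ 0.512 -0.315  0.065]
scene tote 0.118 (array([ 0.5165, -0.2638]), array([0.0525, 0.1861]), 15.1, 570) [0.1208 0.1345 0.1397]
scene tote 0.128 (array([ 0.5171, -0.2636]), array([0.0514, 0.1861]), 15.1, 441) [0.1291 0.1355 0.1403]
scene tote 0.03 (array([ 0.5074, -0.2662]), array([0.1285, 0.1884]), 15.1, 322) [0.0318 0.0363 0.0422]
scene pan (array([0.4927, 0.2892]), array([0.1783, 0.2259]), 7.8, 2586) 0.05726453868805981
console-ish mean [0.40980444 0.25631181 0.03120733]
side tote 0.118 (array([ 0.5172, -0.2671]), array([0.0554, 0.1871]), 15.5, 811) [0.1197 0.1322 0.1379]
side tote 0.128 (array([ 0.5193, -0.2664]), array([0.0549, 0.1871]), 14.2, 539) [0.1289 0.1348 0.1384]
side tote 0.03 (array([ 0.5183, -0.2665]), array([0.1507, 0.188 ]), 14.7, 791) [0.0307 0.0357 0.0415]
side pan (array([0.4908, 0.2872]), array([0.1766, 0.2289]), 7.8, 1206) 0.058220923902411376
console-ish mean [0.453415   0.21753806 0.03122286]
```

View pics/crop.png

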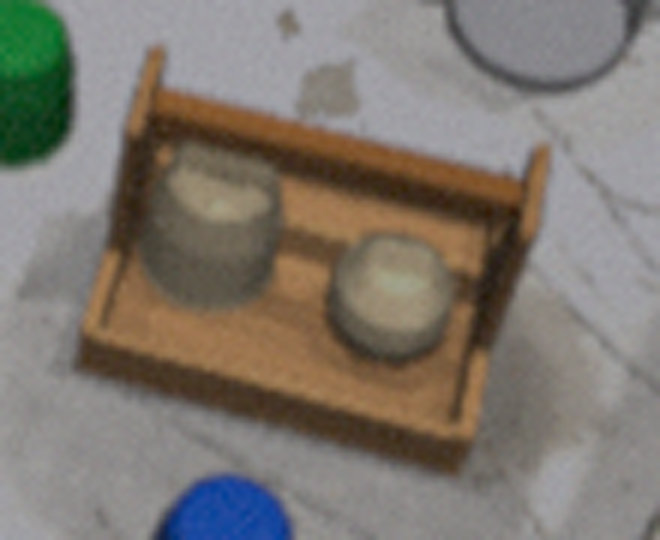

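The close crop confirms the choice: this is the tote, with the cup at its left end and the egg at its right end under the bar. Tote: (0.517, -0.265), yaw about 0.26. Pan: (0.492, 0.288), yaw about 0.136.

```bash
cat >> h.py <<'E'
from scipy.linalg import fractional_matrix_power as fp
def T(p,Rm): M=np.eye(4);M[:3,:3]=Rm;M[:3,3]=p;return M
def now():
    s=robot.read_state(); return s,T(s["tool_pos"],R.from_rotvec(s["orientation"]).as_matrix())
def target(xyz,yaw): # tool down, tool y at world angle yaw
    y=np.array([np.cos(yaw),np.sin(yaw),0]);z=np.array([0,0,-1.]);return T(xyz,np.c_[np.cross(y,z),y,z])
def step(A,B,n):
    M=np.real(fp(np.linalg.inv(A)@B,1/n)); print(n,"mm",np.round(M[:3,3]*1000,1),"twist",np.round(R.from_matrix(M[:3,:3]).as_rotvec(),4))
    X=A.copy();o=[]
    for i in range(n): X=X@M;o.append(X[:3,3])
    print("path",np.round(o[::max(1,n//4)],2).tolist())
E
python3 - <<'E'
from h import *
s,A=now(); step(A,target([.517,-.265,.22],.26),20)
E
```

```text
20 mm [-42.9 -18.4  -0.1] twist [-0.0001  0.      0.0496]
path [[0.22, 0.54, 0.22], [0.37, 0.36, 0.22], [0.47, 0.15, 0.22], [0.52, -0.08, 0.22]]
```

```bash
python3 -m pendant '[{"translation":[-22,-9,0],"twist":[0,0,0.025],"grip":1},{"translation":[-43,-18,0],"twist":[0,0,0.05],"grip":1},{"translation":[-43,-18,0],"twist":[0,0,0.05],"grip":1},{"translation":[-43,-18,0],"twist":[0,0,0.05],"grip":1},{"translation":[-43,-18,0],"twist":[0,0,0.05],"grip":1},{"translation":[-43,-18,0],"twist":[0,0,0.05],"grip":1},{"translation":[-43,-18,0],"twist":[0,0,0.05],"grip":1},{"translation":[-43,-18,0],"twist":[0,0,0.05],"grip":1},{"translation":[-43,-18,0],"twist":[0,0,0.05],"grip":1},{"translation":[-43,-18,0],"twist":[0,0,0.05],"grip":1}]'
python3 - <<'E'
from h import *
s,A=now(); B=target([.517,-.265,.22],.26);step(A,B,10);step(A,B,12)
E
```

```text
t: 1.1
tool_pos: [0.4532, 0.2061, 0.2126]
orientation: [-1.225, -2.889, 0.012]
force: [-0.5, 0.1, -0.1]
opening: 0.0932
10 mm [-44.2 -18.9  -0.6] twist [-0.0009  0.0002  0.0508]
path [[0.47, 0.16, 0.21], [0.5, 0.07, 0.21], [0.52, -0.03, 0.22], [0.52, -0.12, 0.22], [0.52, -0.22, 0.22]]
12 mm [-36.9 -15.6  -0.5] twist [-0.0007  0.0002  0.0424]
path [[0.47, 0.17, 0.21], [0.5, 0.05, 0.22], [0.52, -0.07, 0.22], [0.52, -0.19, 0.22]]
```

Motion tracks well. I'll continue to above the tote, slowing at the end.

```bash
python3 -m pendant '[{"translation":[-44,-19,-1],"twist":[0,0,0.051],"grip":1},{"translation":[-44,-19,-1],"twist":[0,0,0.051],"grip":1},{"translation":[-44,-19,-1],"twist":[0,0,0.051],"grip":1},{"translation":[-44,-19,-1],"twist":[0,0,0.051],"grip":1},{"translation":[-44,-19,-1],"twist":[0,0,0.051],"grip":1},{"translation":[-44,-19,-1],"twist":[0,0,0.051],"grip":1},{"translation":[-44,-19,-1],"twist":[0,0,0.051],"grip":1},{"translation":[-44,-19,-1],"twist":[0,0,0.051],"grip":1},{"translation":[-44,-19,-1],"twist":[0,0,0.051],"grip":1},{"translation":[-30,-12,0],"twist":[0,0,0.04],"grip":1}]'
python3 - <<'E'
from h import *
s,A=now(); B=target([.517,-.265,.22],.26);step(A,B,3)
img,d,P=cloud("wrist"); save(img,"w1.png")
q=P.reshape(-1,3); hsv=cv2.cvtColor(img,cv2.COLOR_RGB2HSV).reshape(-1,3).astype(int)
for lo,hi in((.128,.136),(.118,.15)):
    m=(np.hypot(*(q[:,:2]-[.517,-.265]).T)<.13)&(q[:,2]>lo)&(q[:,2]<hi)&(hsv[:,1]>90)&(hsv[:,0]<22)
    print(m.sum(),cv2.minAreaRect(q[m][:,:2].astype(np.float32)),np.percentile(q[m,2],[5,50,95]))
E
```

```text
t: 2.1
tool_pos: [0.5118, -0.2694, 0.2198]
orientation: [-1.928, -2.473, 0.016]
force: [-0.0, -0.0, -0.4]
opening: 0.0931
3 mm [ 1.   2.  -0.1] twist [-0.0039  0.0005 -0.0045]
path [[0.51, -0.27, 0.22], [0.52, -0.27, 0.22], [0.52, -0.26, 0.22]]
3144 ((0.5210420489311218, -0.26276418566703796), (0.053014811128377914, 0.17295768857002258), 14.690231323242188) [0.13218425 0.13459808 0.13570094]
3710 ((0.5209012031555176, -0.2612253427505493), (0.053014568984508514, 0.17905928194522858), 14.861563682556152) [0.13172641 0.13474916 0.13840269]
```

View pics/w1.png

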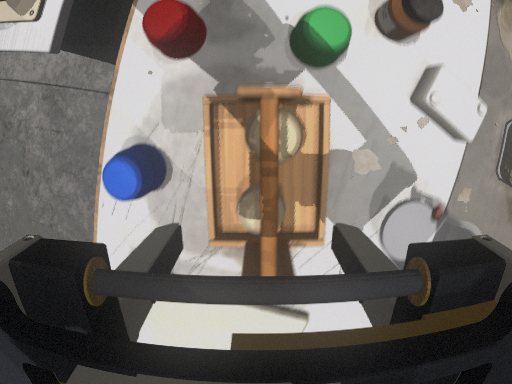

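The wrist picture shows the bar running down at column ≈268 between the open fingers (tips ≈(160,240) and (350,240)). The cup is at (275,135) and the egg at (262,205). All views agree within 4 mm, so I'm descending over the bar.

Run:
```python
from h import *
s,A=now(); step(A,target([.519,-.264,.106],.26),9)
```

```text
9 mm [ 0.8  1.2 12.6] twist [-0.0015  0.0004 -0.002 ]
path [[0.51, -0.27, 0.21], [0.51, -0.27, 0.18], [0.52, -0.27, 0.16], [0.52, -0.27, 0.13], [0.52, -0.26, 0.11]]
```

```bash
python3 -m pendant '[{"translation":[1,2,10],"twist":[-0.003,0,-0.004],"grip":1},{"translation":[1,2,14],"twist":[-0.003,0,-0.004],"grip":1},{"translation":[1,2,14],"twist":[-0.002,0,-0.003],"grip":1},{"translation":[1,1,14],"twist":[-0.002,0,-0.003],"grip":1},{"translation":[1,1,14],"twist":[0,0,-0.003],"grip":1},{"translation":[1,1,14],"twist":[0,0,0],"grip":1},{"translation":[0,1,14],"twist":[0,0,0],"grip":1},{"translation":[0,0,10],"twist":[0,0,0],"grip":1},{"translation":[0,0,5],"twist":[0,0,0],"grip":1},{"translation":[0,0,3],"twist":[0,0,0],"grip":1}]'
python3 - <<'E'
from h import *
s,A=now(); step(A,target([.519,-.264,.106],.26),1)
img,d,P=cloud("wrist"); save(img,"w2.png")
E
```

```text
t: 3.15
tool_pos: [0.5175, -0.2594, 0.0936]
orientation: [-1.905, -2.491, 0.005]
force: [-0.1, -0.2, 0.4]
opening: 0.0929
1 mm [ -4.8   0.2 -12.4] twist [-0.0062 -0.0025  0.005 ]
path [[0.52, -0.26, 0.11]]
```

View pics/w2.png

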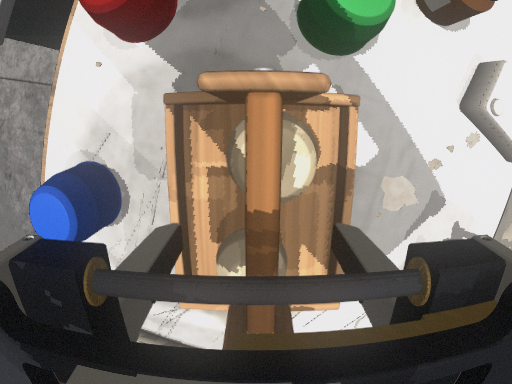

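The bar (column 263) is centred between the fingers. The tool has dropped about 12 mm too low, so I'll raise it, then close gently at 50 N.

```bash
python3 -m pendant '[{"translation":[-3,0,-6],"twist":[-0.003,-0.001,0.002],"grip":1},{"translation":[-2,0,-6],"twist":[-0.003,-0.001,0.002],"grip":1},{"translation":[0,0,0],"twist":[0,0,0],"grip":1},{"translation":[0,0,0],"twist":[0,0,0],"grip":0.3},{"translation":[0,0,0],"twist":[0,0,0],"grip":-0.1},{"translation":[0,0,0],"twist":[0,0,0],"grip":-0.4},{"translation":[0,0,0],"twist":[0,0,0],"grip":-0.5},{"translation":[0,0,0],"twist":[0,0,0],"grip":-0.55},{"translation":[0,0,0],"twist":[0,0,0],"grip":-0.6},{"translation":[0,0,0],"twist":[0,0,0],"grip":-0.65}]' 10
python3 - <<'E'
from h import *
s,A=now(); step(A,target([.519,-.264,.106],.26),1)
E
```

```text
t: 4.2
tool_pos: [0.5204, -0.2662, 0.1096]
orientation: [1.912, 2.487, 0.001]
force: [-0.3, 0.4, 0.4]
opening: 0.0417
1 mm [ 2.5 -0.8  3.6] twist [ 0.0036  0.0032 -0.0002]
path [[0.52, -0.26, 0.11]]
```

```bash
python3 -m pendant '[{"translation":[2,0,3],"twist":[0.003,0.003,0],"grip":-0.6},{"translation":[0,0,0],"twist":[0,0,0],"grip":-0.7},{"translation":[0,0,0],"twist":[0,0,0],"grip":-0.8},{"translation":[0,0,0],"twist":[0,0,0],"grip":-0.9},{"translation":[0,0,0],"twist":[0,0,0],"grip":-1},{"translation":[0,0,0],"twist":[0,0,0],"grip":-1},{"translation":[0,0,0],"twist":[0,0,0],"grip":-1},{"translation":[0,0,0],"twist":[0,0,0],"grip":-1},{"translation":[0,0,0],"twist":[0,0,0],"grip":-1},{"translation":[0,0,0],"twist":[0,0,0],"grip":-1}]' 10
python3 - <<'E'
from h import *
s,A=now(); step(A,target([.519,-.264,.106],.26),1)
E
```

```text
t: 5.2
tool_pos: [0.5201, -0.2637, 0.1058]
orientation: [-1.915, -2.491, -0.001]
force: [1.4, 0.7, -0.6]
opening: 0.016
1 mm [ 0.  -1.1 -0.2] twist [ 0.0005 -0.0005  0.0001]
path [[0.52, -0.26, 0.11]]
```

```bash
python3 -m pendant '[{"translation":[0,0,0],"twist":[0,0,0],"grip":-1},{"translation":[0,0,0],"twist":[0,0,0],"grip":-1},{"translation":[0,0,-1],"twist":[0,0,0],"grip":-1},{"translation":[0,0,-2],"twist":[0,0,0],"grip":-1},{"translation":[0,0,-3],"twist":[0,0,0],"grip":-1},{"translation":[0,0,-4],"twist":[0,0,0],"grip":-1},{"translation":[0,0,-5],"twist":[0,0,0],"grip":-1},{"translation":[0,0,-5],"twist":[0,0,0],"grip":-1},{"translation":[0,0,-4],"twist":[0,0,0],"grip":-1},{"translation":[0,0,-2],"twist":[0,0,0],"grip":-1}]' 50
python3 - <<'E'
from h import *
s,A=now(); print(s["force"],s["wrist_torque"],A[:3,2]); step(A,target([.519,-.264,.26],.26),1)
img,d,P=cloud("side"); save(cv2.resize(img[180:330,190:390],None,fx=3,fy=3),"s2.png")
E
```

```text
t: 6.2
tool_pos: [0.5171, -0.2625, 0.1305]
orientation: [-1.91, -2.484, 0.001]
force: [-0.1, -0.0, -5.7]
opening: 0.0155
[-0.10388119 -0.04785808 -5.70977623] [-0.06051052  0.01463516 -0.00376261] [-0.00660411  0.00411393 -0.99996973]
1 mm [  -1.2    0.8 -129.6] twist [-0.0053 -0.0057 -0.0002]
path [[0.52, -0.26, 0.26]]
```

View pics/s2.png

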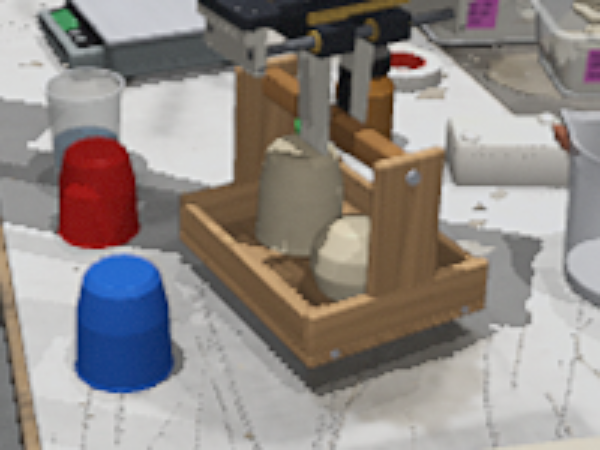

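The picture shows the tote lifted level about 25 mm, with the cup standing (crop 300,200) and the egg inside (345,255). The wrist force of −5.7 N matches about 0.6 kg. Continuing up smoothly.

```bash
python3 -m pendant '[{"translation":[0,0,-4],"twist":[-0.002,-0.002,0],"grip":-1},{"translation":[0,0,-7],"twist":[-0.001,-0.001,0],"grip":-1},{"translation":[0,0,-11],"twist":[0,0,0],"grip":-1},{"translation":[0,0,-15],"twist":[0,0,0],"grip":-1},{"translation":[0,0,-17],"twist":[0,0,0],"grip":-1},{"translation":[0,0,-17],"twist":[0,0,0],"grip":-1},{"translation":[0,0,-16],"twist":[0,0,0],"grip":-1},{"translation":[0,0,-13],"twist":[0,0,0],"grip":-1},{"translation":[0,0,-9],"twist":[0,0,0],"grip":-1},{"translation":[0,0,-4],"twist":[0,0,0],"grip":-1}]'
python3 - <<'E'
from h import *
s,A=now(); print(s["force"],A[:3,2])
step(A,target([.492,.288,.26],.136),40); step(A,target([.492,.288,.26],.136),30)
E
```

```text
t: 7.25
tool_pos: [0.5179, -0.263, 0.2562]
orientation: [1.914, 2.49, 0.0]
force: [0.0, 0.2, -5.7]
opening: 0.0157
[ 0.03196387  0.23810286 -5.6798218 ] [ 1.01153503e-03 -4.33440809e-04 -9.99999394e-01]
40 mm [13.6  2.1 -0.1] twist [0.     0.     0.0031]
path [[0.52, -0.25, 0.26], [0.5, -0.11, 0.26], [0.5, 0.03, 0.26], [0.49, 0.16, 0.26]]
30 mm [18.2  2.8 -0.1] twist [0.     0.     0.0041]
path [[0.52, -0.24, 0.26], [0.5, -0.12, 0.26], [0.5, 0.01, 0.26], [0.49, 0.14, 0.26], [0.49, 0.27, 0.26]]
```

```bash
python3 -m pendant '[{"translation":[1.5,0.2,0],"twist":[0,0,0],"grip":-1},{"translation":[3,0.5,0],"twist":[0,0,0.001],"grip":-1},{"translation":[4.5,0.7,0],"twist":[0,0,0.001],"grip":-1},{"translation":[6,1,0],"twist":[0,0,0.0015],"grip":-1},{"translation":[7.5,1.2,0],"twist":[0,0,0.002],"grip":-1},{"translation":[9,1.4,0],"twist":[0,0,0.002],"grip":-1},{"translation":[10.5,1.6,0],"twist":[0,0,0.0025],"grip":-1},{"translation":[12,1.8,0],"twist":[0,0,0.003],"grip":-1},{"translation":[13.5,2,0],"twist":[0,0,0.003],"grip":-1},{"translation":[15,2.2,0],"twist":[0,0,0.003],"grip":-1}]'
python3 - <<'E'
from h import *
s,A=now(); print(s["force"],A[:3,2]); step(A,target([.492,.288,.26],.136),30)
E
```

```text
t: 8.25
tool_pos: [0.5075, -0.1727, 0.2531]
orientation: [-1.939, -2.466, 0.0]
force: [0.2, 0.4, -6.5]
opening: 0.0156
[ 0.21808856  0.40237264 -6.525348  ] [-0.00352362  0.002584   -0.99999045]
30 mm [15.2  2.4 -0.2] twist [-0.0001 -0.0001  0.0034]
path [[0.51, -0.16, 0.25], [0.5, -0.05, 0.26], [0.49, 0.06, 0.26], [0.49, 0.17, 0.26], [0.49, 0.27, 0.26]]
```

```bash
python3 -m pendant '[{"translation":[16,2.4,-0.5],"twist":[0,0,0.003],"grip":-1},{"translation":[16,2.4,-0.5],"twist":[0,0,0.003],"grip":-1},{"translation":[16,2.4,-0.5],"twist":[0,0,0.003],"grip":-1},{"translation":[16,2.4,-0.5],"twist":[0,0,0.003],"grip":-1},{"translation":[16,2.4,-0.5],"twist":[0,0,0.003],"grip":-1},{"translation":[16,2.4,-0.5],"twist":[0,0,0.003],"grip":-1},{"translation":[16,2.4,-0.5],"twist":[0,0,0.003],"grip":-1},{"translation":[16,2.4,-0.5],"twist":[0,0,0.003],"grip":-1},{"translation":[16,2.4,-0.5],"twist":[0,0,0.003],"grip":-1},{"translation":[16,2.4,-0.5],"twist":[0,0,0.003],"grip":-1}]'
python3 - <<'E'
from h import *
s,A=now(); print(s["force"],A[:3,2]); step(A,target([.492,.288,.26],.136),20)
E
```

```text
t: 9.25
tool_pos: [0.492, 0.0052, 0.2606]
orientation: [-1.976, -2.44, -0.004]
force: [0.2, -0.1, -5.7]
opening: 0.0153
[ 0.21048548 -0.06732752 -5.69050783] [ 4.17017237e-04  3.28560123e-03 -9.99994515e-01]
20 mm [13.9  2.5  0.1] twist [ 0.     -0.0002  0.0037]
path [[0.49, 0.02, 0.26], [0.49, 0.09, 0.26], [0.49, 0.16, 0.26], [0.49, 0.23, 0.26]]
```

```bash
python3 -m pendant '[{"translation":[16,2.8,0],"twist":[0,0,0.004],"grip":-1},{"translation":[16,2.8,0],"twist":[0,0,0.004],"grip":-1},{"translation":[16,2.8,0],"twist":[0,0,0.004],"grip":-1},{"translation":[16,2.8,0],"twist":[0,0,0.004],"grip":-1},{"translation":[16,2.8,0],"twist":[0,0,0.004],"grip":-1},{"translation":[16,2.8,0],"twist":[0,0,0.004],"grip":-1},{"translation":[16,2.8,0],"twist":[0,0,0.004],"grip":-1},{"translation":[15.5,2.8,0],"twist":[0,0,0.004],"grip":-1},{"translation":[14.5,2.7,0],"twist":[0,0,0.004],"grip":-1},{"translation":[13.5,2.5,0],"twist":[0,0,0.004],"grip":-1}]'
python3 - <<'E'
from h import *
s,A=now(); print(s["force"],A[:3,2]); step(A,target([.492,.288,.26],.136),10)
E
```

```text
t: 10.25
tool_pos: [0.4831, 0.179, 0.2637]
orientation: [2.023, 2.403, 0.011]
force: [0.4, 0.9, -6.1]
opening: 0.0158
[ 0.38194123  0.91449132 -6.08437603] [ 0.00495116  0.0052604  -0.99997391]
10 mm [10.6  2.6  0.4] twist [ 0.0006 -0.0004  0.0036]
path [[0.48, 0.19, 0.26], [0.49, 0.21, 0.26], [0.49, 0.23, 0.26], [0.49, 0.26, 0.26], [0.49, 0.28, 0.26]]
```

```bash
python3 -m pendant '[{"translation":[12.5,2.6,0],"twist":[0,0,0.004],"grip":-1},{"translation":[12,2.6,0],"twist":[0,0,0.004],"grip":-1},{"translation":[11,2.6,0],"twist":[0,0,0.004],"grip":-1},{"translation":[10,2.5,0],"twist":[0,0,0.004],"grip":-1},{"translation":[9,2.4,0],"twist":[0,0,0.003],"grip":-1},{"translation":[8,2.2,0],"twist":[0,0,0.003],"grip":-1},{"translation":[7,2,0],"twist":[0,0,0.003],"grip":-1},{"translation":[6,1.8,0],"twist":[0,0,0.003],"grip":-1},{"translation":[5,1.5,0],"twist":[0,0,0.002],"grip":-1},{"translation":[4,1.2,0],"twist":[0,0,0.002],"grip":-1}]'
python3 - <<'E'
from h import *
s,A=now(); print(s["force"],A[:3,2]); step(A,target([.492,.288,.26],.136),10)
E
```

```text
t: 11.25
tool_pos: [0.489, 0.275, 0.2646]
orientation: [2.061, 2.37, 0.012]
force: [0.1, -0.6, -6.0]
opening: 0.0155
[ 0.06223365 -0.58327385 -5.95504595] [ 0.00528617  0.00553209 -0.99997073]
10 mm [1.2 0.5 0.5] twist [ 0.0006 -0.0005  0.0003]
path [[0.49, 0.28, 0.26], [0.49, 0.28, 0.26], [0.49, 0.28, 0.26], [0.49, 0.28, 0.26], [0.49, 0.29, 0.26]]
```

```bash
python3 -m pendant '[{"translation":[3,1,0],"twist":[0.002,-0.001,0.001],"grip":-1},{"translation":[3,1,2],"twist":[0.001,-0.001,0.001],"grip":-1},{"translation":[2,1,4],"twist":[0.001,0,0],"grip":-1},{"translation":[1,0.5,6],"twist":[0.001,0,0],"grip":-1},{"translation":[0.5,0,8],"twist":[0,0,0],"grip":-1},{"translation":[0,0,8],"twist":[0,0,0],"grip":-1},{"translation":[0,0,7],"twist":[0,0,0],"grip":-1},{"translation":[0,0,5],"twist":[0,0,0],"grip":-1},{"translation":[0,0,3],"twist":[0,0,0],"grip":-1},{"translation":[0,0,1],"twist":[0,0,0],"grip":-1}]'
python3 - <<'E'
from h import *
s,A=now(); print(s["force"],A[:3,2],A[:3,3]); step(A,target([.492,.288,.21],.136),1)
for n in("scene","side","wrist"):
    img,d,P=cloud(n); save(img,n+"3.png"); P=P.reshape(-1,3)
    hsv=cv2.cvtColor(img,cv2.COLOR_RGB2HSV).reshape(-1,3).astype(int)
    wood=(hsv[:,1]>90)&(hsv[:,0]<22)&(np.hypot(*(P[:,:2]-[.49,.288]).T)<.15)
    for l,m in(("top",wood&(P[:,2]>.21)&(P[:,2]<.25)),("rim",wood&(P[:,2]>.09)&(P[:,2]<.16)),("pan",(hsv[:,1]<60)&(np.hypot(*(P[:,:2]-[.49,.288]).T)<.17)&(P[:,2]>.052)&(P[:,2]<.064))):
        if m.sum()>50: r=cv2.minAreaRect(P[m][:,:2].astype(np.float32)); print(n,l,m.sum(),np.round(r[0],4),np.round(r[1],3),round(r[2],1),np.round(np.percentile(P[m,2],[2,50,98]),3))
E
```

```text
t: 12.25
tool_pos: [0.4909, 0.2849, 0.2152]
orientation: [-2.064, -2.366, 0.001]
force: [-0.7, 0.7, -6.1]
opening: 0.016
[-0.69834901  0.72979711 -6.13928418] [-0.00200085  0.00112146 -0.99999737] [0.49090626 0.28489523 0.21516205]
1 mm [2.9 1.5 5.2] twist [-0.0018 -0.0014  0.0001]
path [[0.49, 0.29, 0.21]]
scene top 328 [0.4887 0.2818] [0.053 0.186] 7.1 [0.212 0.241 0.249]
scene rim 1329 [0.4867 0.2845] [0.15  0.193] 8.0 [0.114 0.127 0.153]
scene pan 1170 [0.4918 0.2888] [0.176 0.226] 7.8 [0.053 0.057 0.061]
side top 319 [0.4891 0.2804] [0.056 0.191] 7.2 [0.211 0.233 0.248]
side rim 918 [0.4874 0.2818] [0.152 0.196] 7.9 [0.113 0.134 0.157]
side pan 1017 [0.4922 0.2874] [0.178 0.226] 7.6 [0.053 0.058 0.06 ]
wrist top 9087 [0.4891 0.3054] [0.054 0.148] 7.9 [0.241 0.245 0.249]
wrist rim 16478 [0.4888 0.3051] [0.149 0.149] 7.7 [0.115 0.117 0.149]
wrist pan 380 [0.4813 0.3939] [0.175 0.01 ] 7.9 [0.054 0.057 0.058]
```

View pics/side3.png

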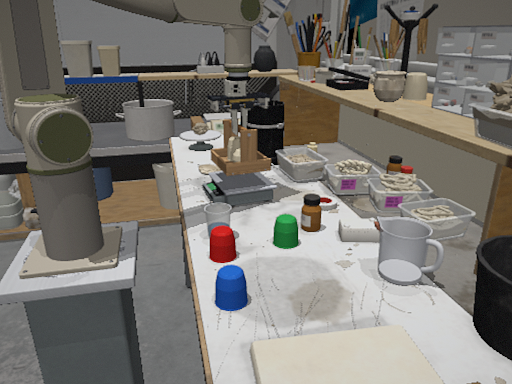

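View pics/wrist3.png

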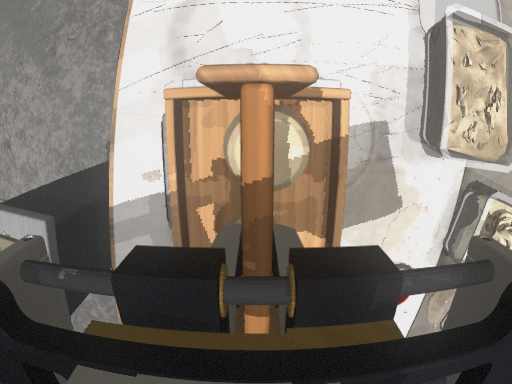

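The pictures show the tote hanging level over the pan with the cup standing, and the jar and mixing cup in place. The tote centre, about (0.4885, 0.2825), needs to move +3.5 mm in x and +5.5 mm in y. Yaw matches within 0.5°, so I'll correct while descending about 38 mm.

```bash
python3 -m pendant '[{"translation":[1,1,1],"twist":[-0.001,-0.001,0],"grip":-1},{"translation":[1,1,2],"twist":[-0.001,0,0],"grip":-1},{"translation":[1,1,4],"twist":[0,0,0],"grip":-1},{"translation":[1,0.5,5],"twist":[0,0,0],"grip":-1},{"translation":[1,0.5,5],"twist":[0,0,0],"grip":-1},{"translation":[0,0,5],"twist":[0,0,0],"grip":-1},{"translation":[0,0,4],"twist":[0,0,0],"grip":-1},{"translation":[0,0,3],"twist":[0,0,0],"grip":-1},{"translation":[0,0,2],"twist":[0,0,0],"grip":-1},{"translation":[0,0,1],"twist":[0,0,0],"grip":-1}]'
python3 - <<'E'
from h import *
s,A=now(); print(s["force"],A[:3,2],A[:3,3]); step(A,target([.4944,.2904,.164],.136),1)
for n in("scene","side"):
    img,d,P=cloud(n); P=P.reshape(-1,3)
    hsv=cv2.cvtColor(img,cv2.COLOR_RGB2HSV).reshape(-1,3).astype(int)
    wood=(hsv[:,1]>90)&(hsv[:,0]<22)&(np.hypot(*(P[:,:2]-[.49,.288]).T)<.15)
    for l,m in(("top",wood&(P[:,2]>.17)&(P[:,2]<.22)),("rim",wood&(P[:,2]>.068)&(P[:,2]<.125))):
        r=cv2.minAreaRect(P[m][:,:2].astype(np.float32)); print(n,l,m.sum(),np.round(r[0],4),np.round(r[1],3),round(r[2],1),np.round(np.percentile(P[m,2],[2,50,98]),3))
E
```

```text
t: 13.4
tool_pos: [0.4953, 0.2914, 0.1819]
orientation: [2.064, 2.367, 0.004]
force: [-0.1, 0.1, -4.9]
opening: 0.0156
[-0.11848735  0.07840432 -4.86615565] [ 0.00240526  0.0013503  -0.9999962 ] [0.4952837  0.29143276 0.1818719 ]
1 mm [-0.9 -1.1 17.9] twist [ 0.0026 -0.001   0.0004]
path [[0.49, 0.29, 0.16]]
scene top 308 [0.4909 0.2877] [0.05  0.185] 7.2 [0.172 0.206 0.216]
scene rim 1265 [0.4916 0.29  ] [0.153 0.19 ] 7.9 [0.08  0.093 0.119]
side top 351 [0.4934 0.2881] [0.055 0.194] 7.2 [0.171 0.195 0.215]
side rim 902 [0.4916 0.2872] [0.151 0.195] 7.8 [0.079 0.1   0.121]
```

Tote ≈(0.492, 0.288), on the pan centre. Gentle descent: 18 mm to contact by estimate, stopping the first call just short.

```bash
python3 -m pendant '[{"translation":[0,0,1],"twist":[0.001,0,0],"grip":-1},{"translation":[0,0,2],"twist":[0.001,0,0],"grip":-1},{"translation":[0,0,2.5],"twist":[0,0,0],"grip":-1},{"translation":[0,0,2.5],"twist":[0,0,0],"grip":-1},{"translation":[0,0,2],"twist":[0,0,0],"grip":-1},{"translation":[0,0,1.5],"twist":[0,0,0],"grip":-1},{"translation":[0,0,1],"twist":[0,0,0],"grip":-1},{"translation":[0,0,0.5],"twist":[0,0,0],"grip":-1},{"translation":[0,0,0.5],"twist":[0,0,0],"grip":-1},{"translation":[0,0,0.5],"twist":[0,0,0],"grip":-1}]'
python3 - <<'E'
from h import *
s,A=now(); print(s["force"],A[:3,2],A[:3,3]); step(A,target([.4944,.2904,.164],.136),1)
E
```

```text
t: 14.5
tool_pos: [0.4958, 0.2916, 0.1676]
orientation: [2.065, 2.367, 0.004]
force: [0.6, 0.6, -5.7]
opening: 0.0156
[ 0.59050359  0.58608271 -5.6686565 ] [ 0.00159381  0.00169707 -0.99999729] [0.49580275 0.29164311 0.16763431]
1 mm [-1.  -1.6  3.6] twist [ 0.0018 -0.0015  0.0003]
path [[0.49, 0.29, 0.16]]
```

```bash
python3 -m pendant '[{"translation":[0,-0.5,0.5],"twist":[0.001,0,0],"grip":-1},{"translation":[0,-0.5,0.5],"twist":[0,0,0],"grip":-1},{"translation":[0,0,0.5],"twist":[0,0,0],"grip":-1},{"translation":[0,0,0.5],"twist":[0,0,0],"grip":-1},{"translation":[0,0,0.5],"twist":[0,0,0],"grip":-1},{"translation":[0,0,0.5],"twist":[0,0,0],"grip":-1},{"translation":[0,0,0.5],"twist":[0,0,0],"grip":-1},{"translation":[0,0,0],"twist":[0,0,0],"grip":-1},{"translation":[0,0,0],"twist":[0,0,0],"grip":-1},{"translation":[0,0,0],"twist":[0,0,0],"grip":-1}]'
```

```text
t: 15.5
tool_pos: [0.4949, 0.2916, 0.1641]
orientation: [-2.065, -2.367, -0.003]
force: [-0.2, -0.3, -5.8]
opening: 0.0158
```

Not yet in contact (full weight still on the wrist). Continuing slowly.

```bash
python3 -m pendant '[{"translation":[0,0,0.4],"twist":[0,0,0],"grip":-1},{"translation":[0,0,0.4],"twist":[0,0,0],"grip":-1},{"translation":[0,0,0.4],"twist":[0,0,0],"grip":-1},{"translation":[0,0,0.3],"twist":[0,0,0],"grip":-1},{"translation":[0,0,0.3],"twist":[0,0,0],"grip":-1},{"translation":[0,0,0.3],"twist":[0,0,0],"grip":-1},{"translation":[0,0,0],"twist":[0,0,0],"grip":-1},{"translation":[0,0,0],"twist":[0,0,0],"grip":-1},{"translation":[0,0,0],"twist":[0,0,0],"grip":-1},{"translation":[0,0,0],"twist":[0,0,0],"grip":-1}]'
```

```text
t: 16.5
tool_pos: [0.495, 0.2917, 0.1638]
orientation: [-2.065, -2.368, -0.005]
force: [-1.9, -0.8, -0.4]
opening: 0.0156
```

Contact: the weight is now on the pan. I'll check the position before letting go.

```bash
cat > chk.py <<'E'
from h import *
def chk():
  for n in("scene","side"):
    img,d,P=cloud(n); P=P.reshape(-1,3)
    hsv=cv2.cvtColor(img,cv2.COLOR_RGB2HSV).reshape(-1,3).astype(int)
    D=np.hypot(*(P[:,:2]-[.492,.288]).T); wood=(hsv[:,1]>90)&(hsv[:,0]<22)&(D<.15)
    for l,m in(("top",wood&(P[:,2]>.165)&(P[:,2]<.21)),("rim",wood&(P[:,2]>.064)&(P[:,2]<.11)),("pan",(hsv[:,1]<60)&(D<.17)&(P[:,2]>.052)&(P[:,2]<.061))):
        r=cv2.minAreaRect(P[m][:,:2].astype(np.float32)); print(n,l,m.sum(),np.round(r[0],4),np.round(r[1],3),round(r[2],1),np.round(np.percentile(P[m,2],[2,50,98]),3))
chk(); print({k:np.round(v,3) for k,v in robot.read_state().items() if k in("t","force","tool_pos","opening")})
E
python3 chk.py
```

```text
scene top 252 [0.4917 0.2874] [0.05  0.183] 7.1 [0.168 0.19  0.198]
scene rim 1138 [0.4918 0.2902] [0.152 0.191] 8.0 [0.064 0.078 0.104]
scene pan 545 [0.4921 0.2882] [0.176 0.224] 7.8 [0.053 0.057 0.061]
side top 262 [0.4932 0.2881] [0.055 0.193] 7.3 [0.166 0.185 0.198]
side rim 847 [0.4902 0.2888] [0.15  0.199] 8.6 [0.065 0.083 0.107]
side pan 326 [0.4907 0.2873] [0.177 0.225] 7.9 [0.052 0.058 0.06 ]
{'t': np.float64(16.6), 'tool_pos': array([0.495, 0.292, 0.164]), 'force': array([-1.382, -0.862, -1.552]), 'opening': np.float64(0.016)}
```

Centred within about 1 to 2 mm and square within 0.5°. Releasing at low force, opening only enough to come straight up.

```bash
python3 -m pendant '[{"translation":[0,0,0],"twist":[0,0,0],"grip":-0.6},{"translation":[0,0,0],"twist":[0,0,0],"grip":-0.5},{"translation":[0,0,0],"twist":[0,0,0],"grip":-0.4},{"translation":[0,0,0],"twist":[0,0,0],"grip":-0.2},{"translation":[0,0,0],"twist":[0,0,0],"grip":0},{"translation":[0,0,0],"twist":[0,0,0],"grip":0},{"translation":[0,0,0],"twist":[0,0,0],"grip":0},{"translation":[0,0,0],"twist":[0,0,0],"grip":0},{"translation":[0,0,0],"twist":[0,0,0],"grip":0},{"translation":[0,0,0],"twist":[0,0,0],"grip":0}]' 10
```

```text
t: 17.6
tool_pos: [0.4974, 0.2928, 0.1659]
orientation: [2.063, 2.366, 0.014]
force: [0.1, 0.6, -0.3]
opening: 0.0463
```

```bash
python3 -m pendant '[{"translation":[0,0,-3],"twist":[0,0,0],"grip":0},{"translation":[0,0,-6],"twist":[0,0,0],"grip":0},{"translation":[0,0,-10],"twist":[0,0,0],"grip":0},{"translation":[0,0,-15],"twist":[0,0,0],"grip":0},{"translation":[0,0,-20],"twist":[0,0,0],"grip":0},{"translation":[0,0,-20],"twist":[0,0,0],"grip":0},{"translation":[0,0,-20],"twist":[0,0,0],"grip":0},{"translation":[0,0,-15],"twist":[0,0,0],"grip":0},{"translation":[0,0,-8],"twist":[0,0,0],"grip":0},{"translation":[0,0,0],"twist":[0,0,0],"grip":0}]'; python3 chk.py
python3 - <<'E'
from h import *
img,d,P=cloud("wrist"); save(img,"w4.png")
E
```

```text
t: 18.6
tool_pos: [0.4971, 0.2925, 0.2965]
orientation: [2.062, 2.364, 0.022]
force: [0.7, 0.3, 0.4]
opening: 0.0465
scene top 507 [0.4913 0.2902] [0.055 0.189] 7.1 [0.168 0.19  0.198]
scene rim 1151 [0.4932 0.2903] [0.155 0.192] 8.1 [0.064 0.078 0.104]
scene pan 564 [0.4921 0.2883] [0.176 0.225] 8.0 [0.052 0.057 0.061]
side top 327 [0.4932 0.2895] [0.055 0.192] 6.9 [0.166 0.186 0.197]
side rim 858 [0.4909 0.2887] [0.151 0.196] 7.9 [0.065 0.084 0.107]
side pan 329 [0.4917 0.2839] [0.177 0.221] 7.8 [0.053 0.058 0.06 ]
{'t': np.float64(18.7), 'tool_pos': array([0.497, 0.292, 0.295]), 'force': array([-0.385, -0.452,  0.112]), 'opening': np.float64(0.047)}
```

View pics/w4.png

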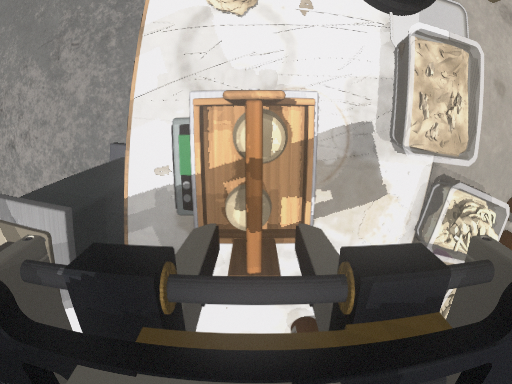

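The wrist picture shows the tote square on the pan, with an even steel margin left and right. The cup (260,137) and egg (250,205) are inside. One last look from the scene camera.

Run:
```python
from h import *
img,d,P=cloud("scene"); save(cv2.resize(img[90:280,100:340],None,fx=3,fy=3),"sc5.png")
print(np.round(np.nanmedian(P[158:163,267:272].reshape(-1,3),0),3),np.round(np.nanmedian(P[216:221,217:222].reshape(-1,3),0),3))
```

```text
[ 0.64  -0.012  0.098] [0.397 0.015 0.045]
```

View pics/sc5.png

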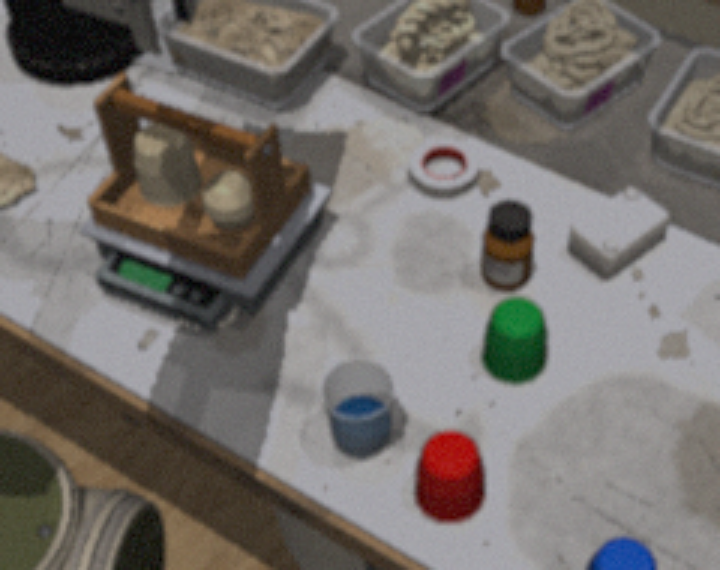

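The tote is flat on the pan with the cup standing (165,165) and the egg inside (228,198). The jar and mixing cup haven't moved, and the arm is clear.

```bash
python3 -c "
from plant import robot
print(robot.close_job())"
```

```text
the job is handed in; nothing more can be done
None
```

The tote is on the scale pan with its castings inside, released, and the job is handed in at about 19 s on the robot's clock (limit 45 s). I gripped it by its bar, lifted it level, carried it across above the jar and mixing cup, and lowered it in sub-millimetre steps until the pan took the weight.

- **Placement:** the last camera measurements put the tote about 1–2 mm from the pan's centre and square to within about 1°. One side-camera reading put the pan centre about 4 mm off the others in y; part of the pan was hidden in that view.
- **Contents and surroundings:** the last pictures show the cup standing and the egg inside. The jar and mixing cup measure within about 2 mm of where they started, and the coloured look-alikes were not touched.
- **Arm:** the gripper was clear above the tote at hand-in. The wrist force readings stayed under about 7 N throughout.
- **Correction:** the first descent to the bar went about 12 mm too low. It touched nothing, and I raised the tool before closing the fingers.

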